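Park the detent plunger of the empty boring jig

ROBOT

A 6-joint arm with a two-finger parallel gripper is mounted at the origin on the work surface. World frame = base frame: x ahead of the robot, y to its left, z up, the work surface at z = 0. Lengths are in mm, angles in rad, forces in N, time in s.
With the tool pointing down it reaches from about 350 to 775 mm from the base axis. Payload 7.3 kg.
Tool frame: the origin (TCP) lies on the front face of the gripper's body, between the roots of the fingers; the fingertips stand 66 mm ahead of it and the grasp point (between the pads) lies 47 mm ahead of it (bot.tip_extent is the distance from the TCP to the fingertips, in mm); z points along the fingers, y is the line along which they close (so a half turn about z gives the same grasp; the last joint's range is limited). The gripper opens to 92 mm and grips with 3 to 60 N. Pads are 19 mm wide; open, the fingers measure 130 mm over their backs; the gripper's body (75 mm by 190 mm) begins 47 mm behind the grasp point.
Start: joints at [-0.146, 0.342, 1.524, -0, 1.275, -0.146], TCP at [525.013, 0.02, 292.241] pointing down, gripper open.
Joint ranges: [-2.53, 2.53], [-0.77, 2.02], [0.04, 2.7], [-1, 4.14], [0.28, 2.66], [-3.11, 3.11]. Speed limits (rad/s): [2.57, 2.57, 3.14, 3.14, 3.14, 3.14].

INTERFACE

Orientations are given as [roll, pitch, yaw] about the fixed x, y, z axes, in that order (R = Rz(yaw) Ry(pitch) Rx(roll)).
In Python, from plant import readout, viewer, order, bot gives the robot as it stands.
- The arm moves only by the shell command python3 -m creep 'ROWS'. ROWS is text: rows parted by semicolons, each of 7 numbers parted by spaces: the shift along the world's x, y, z in m, then the turn, a rotation vector about the world's x, y, z in rad, then the opening in per cent of the stroke, from 0 (shut) to 100 (fully open). A call has 1 to 8 rows; each row shifts and turns the commanded pose from where the row before left it; what a row does not reach is not made up. A row lasts 1/12 s, in which the tool goes at most 41.7 mm and 7.16 degrees, less where a joint would pass 70% of its speed; a pose out of reach is approached as far as the arm can. A call is refused whole if a number of a shift passes 0.0417 or a number of a turn 0.125, either way. A call with a gripper value outside its range is refused whole. The fingers move at their own pace and stop on an object; the grip force is fixed at half the most. Time passes only in rows, so rows that do not move let the fingers close. It gives the time, the measured TCP pose, the force, the opening and the grip force at its end, in the units of the state.
- readout.get_obs(): the state, without advancing time (a new reading comes with each control period).
- viewer.capture(name): name is "scene" or "side" or "wrist"; returns the picture (480x640x3 uint8, red, green, blue); there is no depth.
- viewer.camera_info(name): a dict with "fx", "fy", "cx", "cy" (pixels), "origin" and "rotation" of the camera in the world. Camera axes: x right, y up, looking along -z (the intrinsics and any distortion apply to the point x, -y, -z); pixel columns grow to the right and rows downward; lengths in mm; the calibration is good to about 2 mm. A picture is of the moment at which its call begins: read the wrist's pose just before it. camera_info takes no time and is no camera call; for the wrist camera it gives the pose at the moment of the call.
- order.close_job(): hands the job in; it is judged then, once.
The state is a dict: "time": time; "joint_positions": joint angles; "dq": joint speeds; "tau": joint torques, N m; "tool_pos": TCP position; "tcp_rot": TCP orientation; "contact_force": force on the tool from outside, world axes, zero at the start; "moment": the same for the moment, N m; "grip_width": finger opening in mm; "finger_force": force on a finger pad.
Only numpy, scipy, OpenCV 4.12 (cv2) and the standard library are available. Lean on these libraries where they do the work, as an engineer would, in place of code of your own. Each camera call takes 0.05 s, during which the arm holds its last target. There are 200 camera calls.

TASK

Two boring jigs stand on the counter; one holds a dark wooden mallet head, the other is empty. Get the empty jig ready for its next head: press its bronze spring plunger well down into the housing and, while keeping it down, slide the steel keeper bar over the plunger's post as far as it goes, then let go so that the keeper holds the plunger down. Do not touch the jig that holds the mallet head.

Things in the scene. Friction and masses are not known exactly. Their poses are not given: they have to be found in the camera images.
- jig: Empty boring jig, fixed: steel base 200 (x) x 150 (y) x 12 mm, origin under its centre on the counter, z up. -x half: empty wooden V cradle 52 mm high, end stop with black knob (82 mm high) at x -50, y -69. +x half: grey housing x +10 to +90, y -70 to +70, top at z 40 (edge lips 46), holding a bronze plunger bridged by a steel keeper bar. All mm in this frame.
- plunger (a joint): Empty jig's plunger depth, m: 0 up, 0.024 fully down; its spring lifts it with 4 N (up) to 9.5 N (down). Jig frame, mm: flat tread x 25 to 75, y -60 to +35, top z 67 when up, free to press at y -60 to -5; post on its end y 35 to 57, top z 84 when up. Up, the post blocks the bar; deeper than 0.014 the bar passes over it, and the released post then rests under the bar at 0.014.
- keeper (a joint): Keeper bar's slide, m, along jig +y: starts 0 to 0.006, end stop 0.034, friction 1.5 N, stays where left. A bridge over the tread, jig frame mm: x 13 to 87, z 70 to 90, legs outside the tread; y -5 to +25 at 0 (10 short of the post), y 29 to 59 at 0.034 (post covered). Push its -y face with the same finger that holds the tread down: the tread runs on below the bar.
- loaded_jig: The other jig, same build and frame, fixed; told by the dark wooden mallet head (lying cylinder 78 mm thick, 120 mm long, top 111 mm above the counter) clamped in its V cradle. Not to be touched.

How it is judged:
By the outcome, as a careful person would: the job done as asked, in the order asked, and still so for the second after the job is handed in, with the robot touching nothing.
It also fails if it takes over 29 s, if anything falls off the work surface, if the arm or the gripper's body presses on something with over 40 N, if the wrist force passes 120 N, or if a joint passes its speed limit or range.

## Working session

There is one attempt and no reset: what is moved stays moved. The work goes in short steps, Python scripts to look and compute and a shell command to move; the robot and the scene stay as the last step left them, time stands still between calls to the robot, and variables do not carry over. Pictures are saved under pics/ and viewed, at most 10 in all, crops included, and the job is handed in when it is done.

```bash
mkdir -p pics
python3 - <<'E'
from plant import readout, viewer
import cv2
o=readout.get_obs();print(o['time'],o['tool_pos'],o['tcp_rot'],o['grip_width'])
for n in('scene','side'):
    i=viewer.capture(n);cv2.imwrite(f'pics/{n}0.png',i[:,:,::-1]);print(viewer.camera_info(n))
E
```

```text
0.0 [5.24691795e+02 5.30443344e-02 2.91551694e+02] [-3.14006077e+00 -2.34897411e-04  1.57074454e+00] 91.83033230972603
{'fx': 535.2153469605306, 'fy': 535.2153469605306, 'cx': 317.7025919318401, 'cy': 232.79935698177206, 'origin': array([961.91501237, 411.91636309, 768.46240041]), 'rotation': array([7.15159891e-01, 7.41050606e-04, 2.33066573e+00])}
{'fx': 507.09349810898067, 'fy': 507.09349810898067, 'cx': 314.8782868574994, 'cy': 245.38855749954746, 'origin': array([ 253.62173101, -477.46917113,  482.8549376 ]), 'rotation': array([ 0.88436393, -0.00355545, -0.55952108])}
```

View pics/scene0.png

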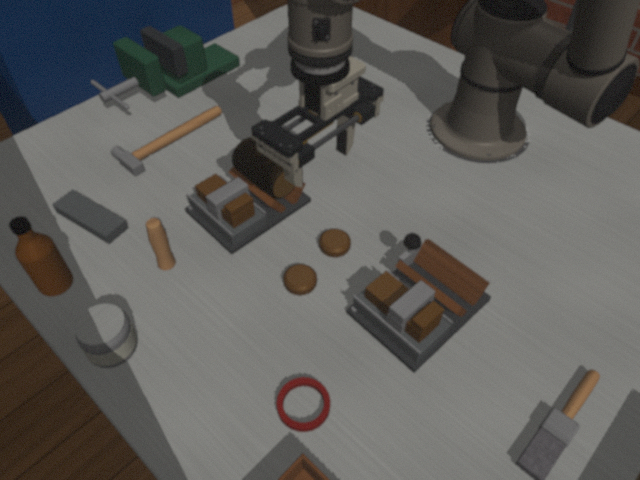

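View pics/side0.png

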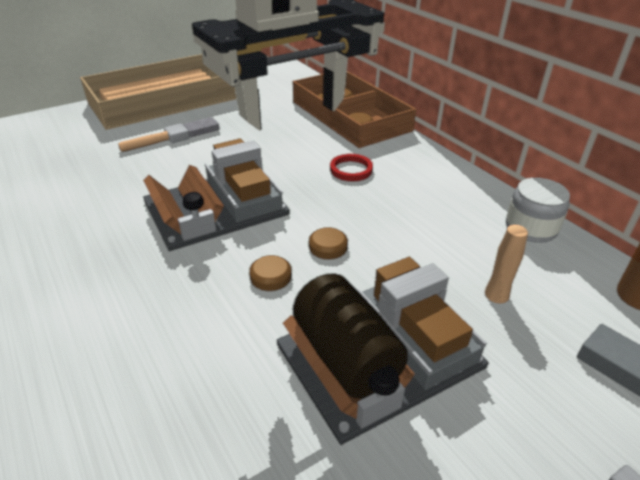

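The empty jig is at scene (420,305) and side (215,195). The loaded one is at scene (245,200) and side (380,350). I'll zoom in for the corners.

Run:
```python
import cv2,numpy as np
a=cv2.imread('pics/scene0.png')[225:375,335:500];b=cv2.imread('pics/side0.png')[130:255,135:300]
f=lambda i:cv2.convertScaleAbs(cv2.resize(i,None,fx=4,fy=4,interpolation=cv2.INTER_CUBIC),alpha=1.5)
cv2.imwrite('pics/a.png',f(a));cv2.imwrite('pics/b.png',f(b))
```

```text
(no output)
```

View pics/a.png

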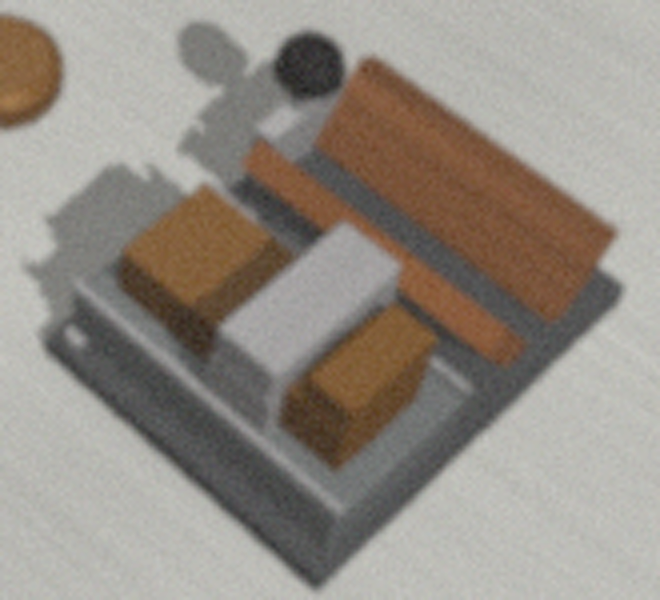

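View pics/b.png

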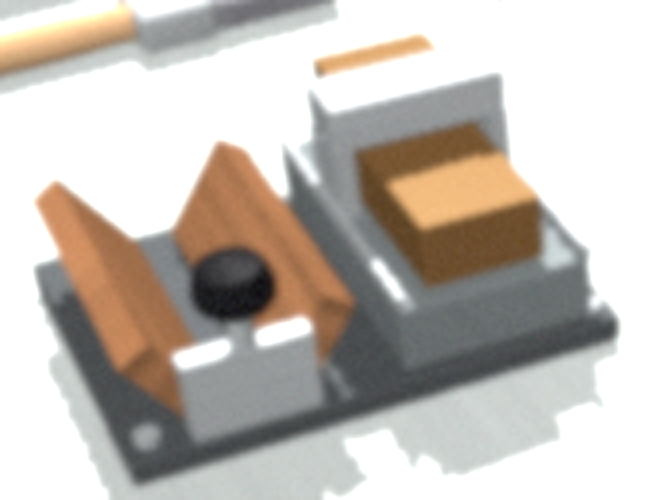

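Corners are clear in both views: tread end at scene crop (122,258)/(207,185), keeper top at (218,325), (285,378), (348,222) and (403,265), post top at (342,415)/(437,345). I'll cast rays onto their known heights and fit the frame.

```bash
cat > h.py <<'E'
import numpy as np
from plant import viewer
from scipy.spatial.transform import Rotation as R
def ray(ci,u,v,z):
    d=R.from_euler('xyz',ci['rotation']).apply([(u-ci['cx'])/ci['fx'],-(v-ci['cy'])/ci['fy'],-1])
    o=ci['origin'];return (o+d*(z-o[2])/d[2])[:2]
def fit(J,W):
    J=np.array(J,float);W=np.array(W);a=J-J.mean(0);b=W-W.mean(0)
    th=np.arctan2((a[:,0]*b[:,1]-a[:,1]*b[:,0]).sum(),(a*b).sum())
    M=np.array([[np.cos(th),-np.sin(th)],[np.sin(th),np.cos(th)]]);t=W.mean(0)-M@J.mean(0)
    return th,t,M
E
python3 - <<'E'
from h import *
S=[(318,590,0,100,75),(45,348,0,100,-75),(622,292,12,-100,75),(122,258,67,75,-60),(207,185,67,25,-60),(342,415,84,75,57),(437,345,84,25,57),(395,300,84,25,35),(80,283,46,90,-70),(343,510,46,90,70)]
D=[(140,482,0,-100,-75),(615,335,0,100,-75),(40,265,12,-100,75),(425,225,67,25,-60),(540,195,67,75,-60)]
K={'scene':[(218,325,87,-5),(285,378,87,25),(348,222,13,-5),(403,265,13,25)],'side':[(325,110,13,-5),(500,75,87,-5)]}
off={'scene':(335,225),'side':(135,130)}
def w(n,u,v,z): return ray(viewer.camera_info(n),(u+.5)/4-.5+off[n][0],(v+.5)/4-.5+off[n][1],z)
res={}
A=[]
for n,P in(('scene',S),('side',D)):
    J=[p[3:] for p in P];W=[w(n,*p[:3]) for p in P];A+=list(zip(J,W))
    th,t,M=fit(J,W);print(n,th,t);print(np.round(np.array(W)-(np.array(J)@M.T+t),1).tolist())
th,t,M=fit(*zip(*A));print('all',th,t)
for n in K:
    for u,v,x,y in K[n]: print(n,(M.T@(w(n,u,v,90)-t)-[x,y]).round(1))
E
```

```text
scene -0.07349840451152244 [481.3769637  190.56976355]
[[-3.6, -0.7], [-2.2, -1.0], [3.3, -1.8], [2.9, 3.1], [1.2, 1.2], [2.1, -3.1], [2.9, 1.1], [-1.2, -0.2], [-2.3, 1.3], [-3.1, 0.1]]
side -0.05753493017975898 [481.96260704 191.71240674]
[[1.1, 2.6], [-2.6, 2.4], [2.3, -4.8], [1.1, 0.5], [-1.9, -0.7]]
all -0.06777304776831222 [481.73100475 190.74723678]
scene [-1.8  3.5]
scene [-2.9  5.8]
scene [-0.3  5.6]
scene [-0.2  3.1]
side [-1.4  7. ]
side [-4.3  1.1]
```

```bash
python3 -m creep '0.001 0.027 0 0 0 -0.017 0;0.001 0.027 0 0 0 -0.017 0;0.001 0.027 0 0 0 -0.017 0;0.001 0.027 0 0 0 -0.017 0;0.001 0.027 0 0 0 0 0;0 0.022 0 0 0 0 0;0 0 0 0 0 0 0;0 0 0 0 0 0 0'; python3 -m creep '0 0 -0.025 0 0 0 0;0 0 -0.025 0 0 0 0;0 0 -0.025 0 0 0 0;0 0 -0.025 0 0 0 0;0 0 -0.02 0 0 0 0;0 0 -0.01 0 0 0 0;0 0 0 0 0 0 0;0 0 0 0 0 0 0'
python3 - <<'E'
from plant import readout,viewer
import cv2,numpy as np
o=readout.get_obs();print(o['time'],o['tool_pos'],o['tcp_rot'],o['contact_force'])
i=viewer.capture('side')[60:260,120:320,::-1];j=viewer.capture('scene')[180:380,320:520,::-1]
cv2.imwrite('pics/c.png',cv2.resize(np.hstack([i,j]),None,fx=2,fy=2))
E
```

```text
time: 0.77
tool_pos: [529.7, 157.8, 291.7]
tcp_rot: [-3.141, 0.001, 1.505]
contact_force: [-0.7, -0.4, -0.1]
grip_width: 43.4
finger_force: 0.0
time: 1.43
tool_pos: [530.3, 156.3, 162.5]
tcp_rot: [-3.142, 0.0, 1.502]
contact_force: [0.2, -0.2, 0.6]
grip_width: 0.6
finger_force: 0.0
1.4333 [530.29933001 156.34100774 162.52143452] [-3.14151495e+00  1.91179288e-04  1.50193757e+00] [ 0.15061577 -0.17460147  0.55296485]
```

View pics/c.png

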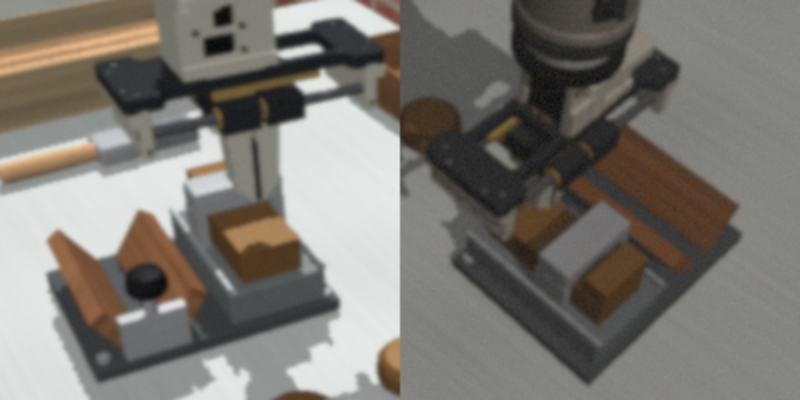

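The closed fingers are centred over the tread, in front of the bar and about 30 mm up. Next I press down.

```bash
python3 -m creep '0 0 -0.01 0 0 0 0;0 0 -0.01 0 0 0 0;0 0 -0.005 0 0 0 0;0 0 -0.005 0 0 0 0;0 0 -0.004 0 0 0 0;0 0 -0.004 0 0 0 0;0 0 0 0 0 0 0;0 0 0 0 0 0 0'; python3 -m creep '0 0 -0.004 0 0 0 0;0 0 -0.004 0 0 0 0;0 0 -0.003 0 0 0 0;0 0 0 0 0 0 0;0 0 0 0 0 0 0'
```

```text
time: 2.2
tool_pos: [529.7, 157.0, 124.3]
tcp_rot: [-3.141, 0.0, 1.503]
contact_force: [-2.8, 0.1, 5.8]
grip_width: 0.5
finger_force: 2.8
time: 2.62
tool_pos: [529.9, 157.1, 113.8]
tcp_rot: [3.142, 0.0, 1.503]
contact_force: [-3.0, -0.3, 7.9]
grip_width: 0.5
finger_force: 4.1
```

```bash
python3 -m creep '0 0 -0.0015 0 0 0 0;0.0005 0.008 0 0 0 0 0;0.0005 0.008 0 0 0 0 0;0.0005 0.006 0 0 0 0 0;0.0005 0.006 0 0 0 0 0;0 0 0 0 0 0 0'; python3 -m creep '0.0005 0.006 0 0 0 0 0;0.0005 0.006 0 0 0 0 0;0 0 0 0 0 0 0'
```

```text
time: 3.12
tool_pos: [532.9, 185.1, 112.9]
tcp_rot: [3.139, 0.001, 1.504]
contact_force: [-1.1, -1.9, 8.1]
grip_width: 0.6
finger_force: 4.2
time: 3.37
tool_pos: [533.9, 196.9, 112.8]
tcp_rot: [3.139, 0.001, 1.504]
contact_force: [-0.8, -3.0, 8.1]
grip_width: 0.5
finger_force: 4.3
```

```bash
python3 -m creep '0.0002 0.003 0 0 0 0 0;0.0002 0.003 0 0 0 0 0;0 0 0 0 0 0 0'; python3 -m creep '0.0001 0.002 0 0 0 0 0;0 0 0 0 0 0 0';python3 -m creep '0.0001 0.0015 0 0 0 0 0;0 0 0 0 0 0 0'
```

```text
time: 3.62
tool_pos: [534.3, 202.4, 112.8]
tcp_rot: [3.139, 0.001, 1.503]
contact_force: [0.3, -4.5, 8.7]
grip_width: 0.3
finger_force: 4.3
time: 3.78
tool_pos: [534.4, 204.2, 112.8]
tcp_rot: [3.139, 0.001, 1.503]
contact_force: [-0.9, -6.2, 8.2]
grip_width: 0.4
finger_force: 4.5
time: 3.95
tool_pos: [534.4, 205.0, 112.9]
tcp_rot: [3.139, 0.002, 1.503]
contact_force: [-1.1, -9.2, 9.5]
grip_width: 0.7
finger_force: 7.8
```

```bash
python3 -m creep '0.0001 0.0015 0 0 0 0 0;0 0 0 0 0 0 0';python3 -m creep '0.0001 0.0015 0 0 0 0 0;0 0 0 0 0 0 0;0 0 0 0 0 0 0'
```

```text
time: 4.12
tool_pos: [534.5, 205.2, 112.9]
tcp_rot: [3.14, 0.005, 1.504]
contact_force: [-1.0, -15.7, 10.9]
grip_width: 0.3
finger_force: 10.5
time: 4.37
tool_pos: [534.5, 205.4, 112.9]
tcp_rot: [3.141, 0.006, 1.503]
contact_force: [-2.2, -22.0, 12.2]
grip_width: 0.6
finger_force: 13.7
```

The bar is on its hard stop. I'll back off while still holding the tread down, then lift slowly.

```bash
python3 -m creep '-0.0003 -0.004 0 0 0 0 0;-0.0003 -0.005 0 0 0 0 0;0 -0.003 0 0 0 0 0;0 0 0 0 0 0 0'; python3 -m creep '0 0 0.003 0 0 0 0;0 0 0.003 0 0 0 0;0 0 0.003 0 0 0 0;0 0 0.004 0 0 0 0;0 0 0 0 0 0 0';python3 -m creep '0 0 0.01 0 0 0 0;0 0 0.02 0 0 0 0;0 0 0.03 0 0 0 0;0 0 0.03 0 0 0 0;0 0 0.03 0 0 0 0;0 0 0.03 0 0 0 0;0 0 0 0 0 0 0'
python3 - <<'E'
from plant import viewer
import cv2,numpy as np
i=viewer.capture('side')[60:260,120:320,::-1];j=viewer.capture('scene')[180:380,320:520,::-1]
cv2.imwrite('pics/d.png',cv2.resize(np.hstack([i,j]),None,fx=2,fy=2))
E
```

```text
time: 4.7
tool_pos: [534.5, 198.1, 113.3]
tcp_rot: [3.137, -0.002, 1.502]
contact_force: [-0.2, 2.5, 8.6]
grip_width: 0.6
finger_force: 4.2
time: 5.12
tool_pos: [533.4, 197.6, 125.2]
tcp_rot: [3.141, -0.0, 1.503]
contact_force: [0.4, 0.4, 0.7]
grip_width: 0.4
finger_force: 0.0
time: 5.7
tool_pos: [535.1, 198.0, 281.6]
tcp_rot: [3.131, -0.003, 1.503]
contact_force: [1.6, -0.2, 0.7]
grip_width: 0.5
finger_force: 0.0
```

View pics/d.png

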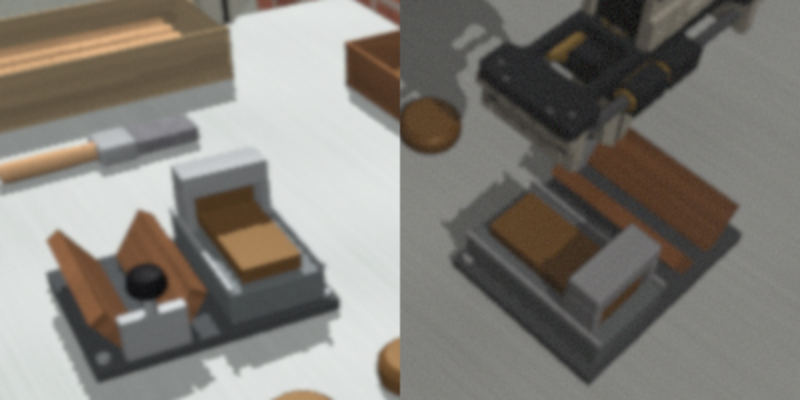

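The bar now covers the post (scene crop (615,275)), and the tread stays low with the gripper clear.

```bash
python3 -c "
from plant import order;print(order.close_job())"
```

```text
the job is handed in; nothing more can be done
None
```

The empty jig is ready: I pressed its plunger down, slid the keeper bar over the post to its end stop, and released it. The last picture shows the bar holding the plunger down with the gripper clear. I kept the arm away from the loaded jig, and handed the job in at about 6 s.

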